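Proof-pull a glass seal on the bench tester

TASK

On the bench pull tester, turn the small turntable by its wooden post until the collared glass sample clicks into the detent that lines it up in the steel claw of the gauge. Then draw the stirrup handle out until the pointer stands between the two teeth of the brass load marker, hold it there for two seconds without pulling past the marker, and ease the handle gently all the way home, leaving the sample in line. Do not shift the marker or the things lying around.

Things in the scene. Friction and masses are not known exactly. Their poses are not given: they have to be found in the camera images.
- tester: Pull tester, fixed: steel plate 200 x 345 x 12 mm with turntable and grey gauge. Origin on the bench under the turntable's axis; y = pull axis, turntable to handle; z up. In its frame (mm): plate x -100..100, y -110..235; gauge housing x -25..25, y 120..205, top z 62; steel C-shaped claw, open at both sides, y 80..121, top z 83. Turntable disc: radius 80, top z 34; its clamps reach z 68, screws 74.
- turntable (a joint): Turntable angle (rad), counter-clockwise positive from above. 0 = sample points along the tester's +y, collar in the claw (wanted). Starts at 0.85 to 2.1, so turn it clockwise; stops at -0.35 and 2.4. Friction 0.05 N m. A sprung roller clicks in at 0 and 1.57: let go within about 0.06 rad of a detent, the table centres itself; entering or leaving one takes 0.1 to 0.3 N m.
- post (a point): Turntable's upright hand post: round wooden grip 24 mm in diameter, z 61 to 116 mm above the bench, 60 mm from the turntable's axis, exactly opposite the collared sample. This point is on its axis, 95 mm above the bench. Gripped from above it may turn between the fingers; with the fingers closing along the arc it cannot slip out sideways. It can also be pushed.
- sample_end (a point): Outer end, on the axis, of the collared sample: clear glass tube 16 mm in diameter with an end collar 30 mm in diameter, 8 mm thick, clamped radially on the turntable 58 mm above the bench; this end is 104 mm from the turntable's axis. (The short tube without a collar, a quarter turn on, is a broken stub.)
- puller (a joint): How far the handle is drawn out of the gauge (m): 0 = home, stop at 0.068. A spring pulls it home with 3.5 N plus 0.14 N per mm; it snaps back if let go.
- handle (a point): Middle and axis of the handle's wooden crossbar: 18 mm in diameter, 84 mm long, level, across the pull axis, 45 mm above the bench. With two side arms 84 mm apart it forms a stirrup with 40 mm clear inside, open above: grip the bar from above, fingers closing along the pull axis, one of them inside. At home it is 270 mm from the turntable's axis; moves along the tester's +y with joint puller.
- pointer (a point): Tip of the black pointer above the gauge housing, a bar 4 mm wide lying across the pull axis, 75 mm above the bench; moves with the handle. At home its tester y is 135 mm.
- notch (a point): Middle of the gap of the brass load marker, a block 24 mm long on the housing with two teeth 16 mm apart (clear gap) along the pull axis. The pointer's tip passes just beside the teeth; best load: pointer and notch at the same tester y. Clamped 28 to 52 mm from the pointer's home place, different every time. Its axes are the tester's.
- spanner: Bystander, leave alone: open-ended spanner, 130 mm, lying on the base plate on the -x side of the gauge; origin at its underside.
- spare_tube: Bystander, leave alone: spare collared glass tube, 110 mm long, lying on the base plate on the +x side of the gauge; origin at its underside.
- caliper: Bystander, leave alone: steel caliper, 160 mm, lying on the bench on the -x side of the tester; origin at its underside.
- file: Bystander, leave alone: file with a wooden handle, 210 mm, lying on the bench on the +x side of the tester; origin at its underside.
- paddle: Bystander, leave alone: dark shaping paddle with a wooden handle, 220 mm, lying past the turntable end; origin at its underside.
- frit_jar: Bystander, leave alone: small amber glass jar, 60 mm in diameter, 80 mm tall, standing past the handle end; origin at its underside.
- tin: Bystander, leave alone: open steel tin, 72 mm in diameter, 75 mm tall, standing past the handle end; origin at its underside.

How it is judged:
On the way, in this order (a step that is already met when the one before it is completed fails the run):
1. the turntable rests in the detent with the collared sample in line with the claw, the handle still at home (value of joint turntable between -0.06 and 0.06 rad and value of joint puller below 0.004 m), for 0.3 s.
2. the handle is drawn out so that the pointer is within 7 mm of the middle of the marker's gap for 1.5 s, the sample staying in line (value of joint turntable between -0.06 and 0.06 rad and y of pointer in the frame of notch between -0.007 and 0.007 m), for 1.5 s.
At the end, for the whole second after the job is handed in: The turntable rests with the collared sample in line with the claw (within 0.06 rad) and the handle is fully home (within 3 mm), both at rest (value of joint turntable between -0.06 and 0.06 rad and value of joint puller below 0.003 m and velocity of joint puller between -0.01 and 0.01 m/s and velocity of joint turntable between -0.05 and 0.05 rad/s); the robot touches nothing.
It fails at once if the pointer is pulled more than 11 mm past the middle of the marker's gap (y of pointer in the frame of notch above 0.011 m).
It fails at once if the handle snaps home (faster than 0.35 m/s) (velocity of joint puller below -0.35 m/s).
It fails at once if the handle is drawn more than 10 mm while the sample is not in line (value of joint puller above 0.01 m and (value of joint turntable above 0.08 rad or value of joint turntable below -0.08 rad)).
It fails at once if the load marker is shifted more than 3 mm (distance of notch from where it was at the start of the episode above 0.003 m).
It fails at once if a bystander is shifted more than 30 mm (distance of any of spanner, spare_tube, caliper, file, paddle, frit_jar, tin from where it was at the start of the episode above 0.03 m).
It also fails if it takes over 72 s, if anything falls off the work surface, if the arm or the gripper's body presses on something with over 40 N, if the wrist force passes 120 N, or if a joint passes its speed limit or range.

ROBOT

A 7-joint arm with a two-finger parallel gripper is mounted at the origin on the work surface. World frame = base frame: x ahead of the robot, y to its left, z up, the work surface at z = 0. Lengths are in m, angles in rad, forces in N, time in s.
With the tool pointing down it reaches from about 0.4 to 0.85 m from the base axis. Payload 10.4 kg.
Tool frame: the origin (TCP) lies at the very end of the fingers, on their centre line; the grasp point (between the pads) lies 19 mm behind it (robot.grip_depth is the distance from the TCP to the grasp point, in m); z points along the fingers, y is the direction in which the jaws open and shut (so a half turn about z gives the same grasp; the last joint's range is limited). The gripper opens to 87 mm and grips with 3 to 60 N. Pads are 19 mm wide; open, the fingers measure 117 mm over their backs; the gripper's body (75 mm by 190 mm) begins 51 mm behind the grasp point.
Start: joints at [1.2, 0.332, -0.065, 1.46, 0.022, 1.35, -0.088], TCP at [0.213, -0.588, 0.223] pointing down, gripper open.
Joint ranges: [-2.6, 2.6], [-0.5, 2.12], [-1.47, 1.34], [0.16, 2.42], [-1.27, 4.41], [0.06, 2.06], [-2.6, 2.6]. Speed limits (rad/s): [2.22, 2.22, 2.79, 2.79, 3.14, 3.14, 3.14].

INTERFACE

Orientations are given as a rotation vector (axis times angle).
In Python, from workcell import robot gives the robot as it stands.
- The arm moves only by the tool drive_tool, never from a script. Its argument "targets" is a list of rows, each an object with "fingers": the gripper's target within -1 to 1 (fully open at 1, half-way at 0, shut at -1); "slide": the shift along the tool's x, y, z scaled (see below), a list of three; "yaw": the turn about the tool's z scaled (see below). A call has 1 to 12 rows; each row shifts and turns the commanded pose from where the row before left it, along the tool's axes as they then stand; what a row does not reach is not made up. The controller multiplies each number of a shift by 0.2 m and each number of a turn by 2 rad. A row lasts 1/8 s, in which the tool goes at most 62.5 mm and 10.7 degrees, less where a joint would pass 70% of its speed; a pose out of reach is approached as far as the arm can. A call with a number of a shift or a turn outside -1 to 1 is refused whole. A call with a gripper value outside its range is refused whole. The fingers move at their own pace and stop on an object; the grip force is fixed at half the most. Time passes only in rows, so rows that do not move let the fingers close. It gives the time, the measured TCP pose, the force and the opening at its end, in the units of the state.
- robot.observe(): the state, without advancing time (a new reading comes with each control period).
- robot.capture(name): name is "scene" or "top" or "wrist"; returns (picture, depth): 480x640x3 uint8, red, green, blue; 480x640 float32, m along the optical axis (not along the pixel's ray), 0 where there is no reading.
- robot.get_calibration(name): a dict with "camera_matrix" (3x3 intrinsics, pixels), "pose" (4x4, takes a point from camera to world coordinates); the wrist camera has in their place "hand_eye" (4x4, takes a point from camera to tool coordinates, whose origin is the TCP and whose axes are the flange's). Camera axes: x right, y down, z forward; pixel columns grow to the right and rows downward; lengths in m; the calibration is good to about 2 mm. A picture is of the moment at which its call begins: read the wrist's pose just before it. get_calibration takes no time and is no camera call.
- robot.hand_in(): hands the job in, once; it reports no verdict.
The state is a dict: "clock": time; "q": joint angles; "dq": joint speeds; "effort": joint torques, N m; "position": TCP position; "orientation": TCP orientation; "wrist_force": force on the tool from outside, world axes, zero at the start; "torque": the same for the moment, N m; "gripper_width": opening from 0.0 (shut) to 1.0 (fully open).
Only numpy, scipy, OpenCV 4.12 (cv2) and the standard library are available. Lean on these libraries where they do the work, as an engineer would, in place of code of your own. Each camera call takes 0.05 s, during which the arm holds its last target.

## Working session

There is one attempt and no reset: what is moved stays moved. The work goes in short steps, Python scripts to look and compute and a tool call to move; the robot and the scene stay as the last step left them, time stands still between calls to the robot, and variables do not carry over. Pictures are saved under pics/ and viewed, and the job is handed in when it is done.

Besides the shell and the picture viewer there is one more tool, called as name(argument=value, ...), one argument or row to a line, values as JSON. drive_tool: Moves the arm, as the interface text tells. Its arguments: {"type":"object","properties":{"targets":{"type":"array"}},"required":["targets"]}

```bash
mkdir -p pics; ls
python3 - <<'E'
from workcell import robot
import cv2, numpy as np
print(robot.observe())
for n in ["scene","top"]:
    c=robot.get_calibration(n); print(n,c["camera_matrix"],c["pose"])
    p,d=robot.capture(n); cv2.imwrite(f"pics/{n}0.png",p[:,:,::-1]); np.save(f"pics/{n}0.npy",d)
print(robot.get_calibration("wrist"))
E
```

```text
pics
{'clock': 0.0, 'q': array([ 1.20042155,  0.33286331, -0.06469389,  1.46095098,  0.02157377,
        1.34987613, -0.08850351]), 'dq': array([-4.36762463e-04, -1.04134550e-03,  8.59877887e-05, -9.37923837e-04,
       -3.86046156e-04, -8.12202711e-04, -2.69551854e-04]), 'effort': array([ 1.17991112e-04, -6.23256898e+01,  2.46131793e-02, -3.89896202e+01,
       -6.13083341e-02,  3.99201934e-02,  1.27411736e-04]), 'position': array([ 0.21287269, -0.58722165,  0.22175464]), 'orientation': array([-3.09286067e+00, -5.43306163e-01,  4.45000195e-04]), 'wrist_force': array([-0.36700209,  0.19916921, -0.44087835]), 'torque': array([-0.00702246, -0.02534009, -0.06286757]), 'gripper_width': 1.00017517453023}
scene [[611.60537956   0.         312.70778375]
 [  0.         611.60537956 244.95971383]
 [  0.           0.           1.        ]] [[ 0.4776427   0.63836836 -0.60360856  1.38013628]
 [ 0.87850167 -0.33952853  0.33608807 -0.44555928]
 [ 0.00960566 -0.69080114 -0.72298099  1.03046256]
 [ 0.          0.          0.          1.        ]]
top [[605.8968265    0.         314.57537796]
 [  0. 
[... 173 characters left out ...]
6e-02  7.45490250e-03  1.31331293e-03]
 [-5.13450807e-03 -1.44601102e-01 -9.89476709e-01  1.53136950e+00]
 [ 0.00000000e+00  0.00000000e+00  0.00000000e+00  1.00000000e+00]]
{'camera_matrix': array([[380.49116602,   0.        , 320.07416193],
       [  0.        , 380.49116602, 242.67059056],
       [  0.        ,   0.        ,   1.        ]]), 'hand_eye': array([[-8.58181445e-04, -9.69801927e-01, -2.43892365e-01,
         6.65928924e-02],
       [ 9.99999542e-01, -9.35712431e-04,  2.02034483e-04,
        -9.08210359e-04],
       [-4.24146548e-04, -2.43892080e-01,  9.69802286e-01,
        -1.62941361e-01],
       [ 0.00000000e+00,  0.00000000e+00,  0.00000000e+00,
         1.00000000e+00]])}
```

View pics/scene0.png

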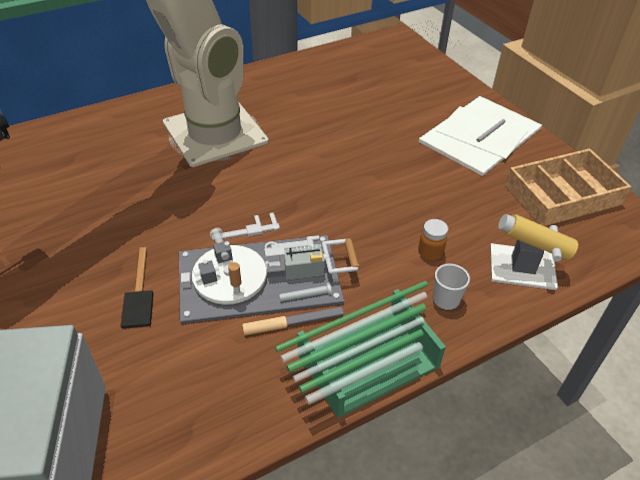

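View pics/top0.png

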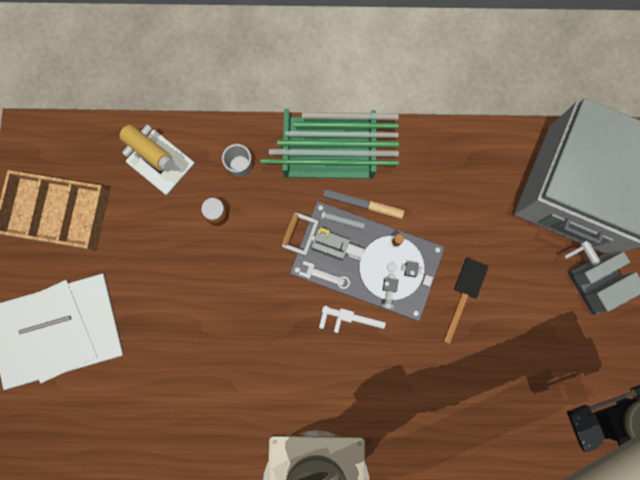

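The scene view shows the tester at about (270,275). In the top view the turntable is at (391,267), the post at (398,240), the handle at (297,232) and the marker at (324,232). Next I'll zoom in and measure.

```bash
cat > h.py <<'E'
import numpy as np, cv2
from workcell import robot
from scipy.spatial.transform import Rotation as R
def cam(n,obs=None):
    c=robot.get_calibration(n); K=c["camera_matrix"]
    if n=="wrist":
        T=np.eye(4);T[:3,:3]=R.from_rotvec(obs["orientation"]).as_matrix();T[:3,3]=obs["position"]
        return K,T@c["hand_eye"]
    return K,c["pose"]
def ray(K,T,uv,z):
    d=T[:3,:3]@np.linalg.solve(K,[uv[0],uv[1],1.]); o=T[:3,3]
    return o+d*(z-o[2])/d[2]
def proj(K,T,p):
    q=T[:3,:3].T@(np.asarray(p)-T[:3,3]); q=K@q; return q[:2]/q[2]
E
python3 - <<'E'
import cv2
for n,(x,y,w,h) in {"scene":(160,200,220,150),"top":(270,180,190,150)}.items():
    i=cv2.imread(f"pics/{n}0.png")[y:y+h,x:x+w]
    cv2.imwrite(f"pics/{n}0z.png",cv2.resize(i,None,fx=3.6 if n=="scene" else 4,fy=3.6 if n=="scene" else 4,interpolation=cv2.INTER_CUBIC))
E
```

```text
(no output)
```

View pics/top0z.png

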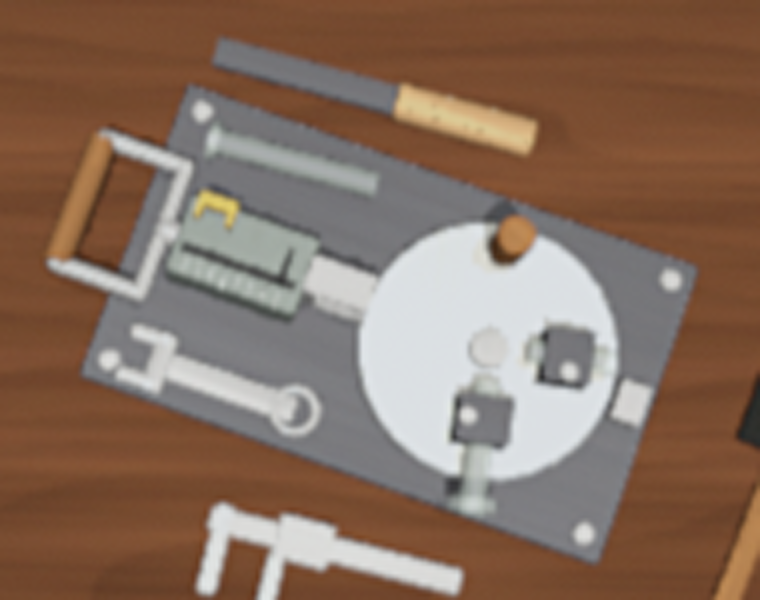

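View pics/scene0z.png

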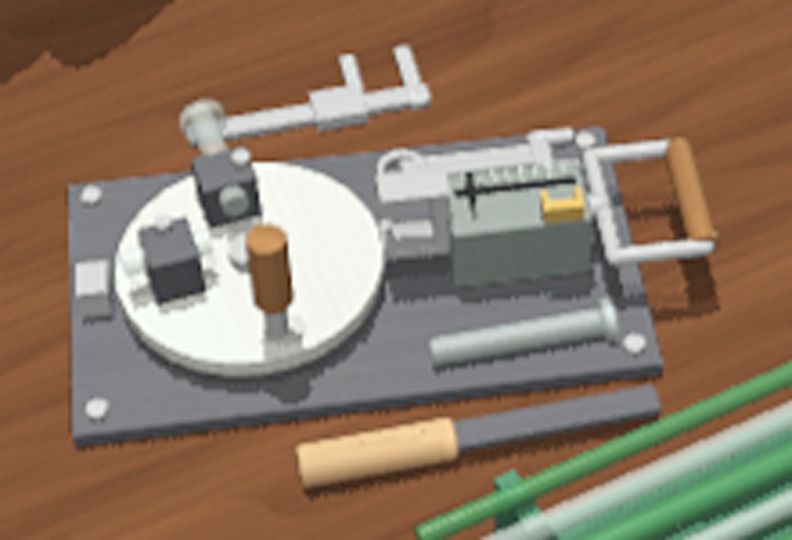

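The zoomed top view shows the plate corners at crop (192,87), (695,268), (598,562) and (84,377), the post top at (516,237), the disc hub at (488,347), the marker at (217,207) and the bar from (103,140) to (62,258).

Run:
```python
from h import *
K,T=cam("top")
f=lambda x,y:((x+.5)/4-.5+270,(y+.5)/4-.5+180)
C=[ray(K,T,f(*c),.012) for c in [(192,87),(84,377),(598,562),(695,268)]]
C=np.array(C)[:,:2]; print(C, [np.linalg.norm(C[i]-C[(i+1)%4]) for i in range(4)])
# model pts: corners in tester: far-left = (+100,235),( -100,235),(-100,-110),(100,-110)
M=np.array([[.1,.235],[-.1,.235],[-.1,-.11],[.1,-.11]])
Mc=M-M.mean(0);Cc=C-C.mean(0)
U,S,Vt=np.linalg.svd(Mc.T@Cc);Rm=(Vt.T@np.diag([1,np.linalg.det(Vt.T@U.T)])@U.T)
t=C.mean(0)-Rm@M.mean(0); yaw=np.arctan2(Rm[1,0],Rm[0,0]); print("origin",t,"yaw",yaw, "res",C-(M@Rm.T+t))
tf=lambda p:Rm.T@(p[:2]-t)*1000
for n,p,z in [("disc",(488,350),.034),("hub",(488,347),.04),("post",(516,236),.116),("bar a",(103,140),.054),("bar b",(62,258),.054),("marker",(217,207),.075),("pointer",(290,262),.075),("samp end",(473,500),.058)]:
    w=ray(K,T,f(*p),z); print(n,w,tf(w))
np.savez("fr.npz",R=Rm,t=t)
# disc fit
img=cv2.imread("pics/top0.png"); hsv=cv2.cvtColor(img,cv2.COLOR_BGR2HSV)
m=((hsv[...,1]<25)&(hsv[...,2]>200)).astype('u1'); m[:, :355]=0;m[:,430:]=0;m[:230]=0;m[:305]=m[:305];m[305:]=0
c=max(cv2.findContours(m,0,1)[0],key=cv2.contourArea)
e=cv2.fitEllipse(cv2.convexHull(c)); print(e); w=ray(K,T,e[0],.034); print("discfit",w,tf(w))
# brass, scene
for n,o in [("top",(270,180,460,330)),("scene",(160,200,380,350))]:
    i=cv2.imread(f"pics/{n}0.png");h=cv2.cvtColor(i,cv2.COLOR_BGR2HSV)
    mm=cv2.inRange(h,(22,120,120),(32,255,255)); y,x=np.nonzero(mm[o[1]:o[3],o[0]:o[2]]); print(n,len(x),np.c_[x+o[0],y+o[1]].mean(0),x.min()+o[0],x.max()+o[0],y.min()+o[1],y.max()+o[1])
```

```text
[[ 0.70057385  0.00700035]
 [ 0.51272769  0.0721031 ]
 [ 0.40213274 -0.25042856]
 [ 0.58822454 -0.31337585]] [np.float64(0.19880781569271386), np.float64(0.34096614544822385), np.float64(0.19644978042388736), np.float64(0.33950445642156185)]
origin [ 0.53049524 -0.1802455 ] yaw -0.3328219062131047 res [[-1.21098320e-03 -2.18718999e-03]
 [-3.23113737e-05 -2.42671771e-03]
 [ 2.08816689e-03  1.10945969e-03]
 [-8.44872317e-04  3.50444802e-03]]
disc [ 0.53126004 -0.1796121   0.034     ] [0.51589046 0.84850895]
hub [ 0.53241593 -0.17889077  0.04      ] [1.3726856  1.90789731]
post [ 0.5896315  -0.18638203  0.116     ] [57.89598158 13.52070063]
bar a [0.65645484 0.06161451 0.054     ] [ 40.02904206 269.74017073]
bar b [0.58186677 0.08535626 0.054     ] [-38.22264563 267.81029907]
marker [ 0.61156802 -0.00965732  0.075     ] [ 20.89074503 187.71440635]
pointer [ 0.5783232  -0.05450339  0.075     ] [  4.12197704 134.46783864]
samp end [ 0.43676789 -0.16745093  0.058     ] [-92.76411994 -18.52933279]
((389.1214294433594, 266.1152648925781), (61.1539421081543, 71.4354248046875), 115.91773986816406)
discfit [ 0.53368849 -0.17339742  0.034     ] [0.78066436 7.5155548 ]
top 30 [324.53333333 230.63333333] 320 328 228 235
scene 23 [315.82608696 255.95652174] 311 321 253 258
```

```bash
cat >> h.py <<'E'
import json
D=np.load("fr.npz"); FR,FT=D["R"],D["t"]
def w2t(p): return FR.T@(np.asarray(p)[:2]-FT)
def t2w(p): return FR@np.asarray(p)+FT
def rows(P,psi,wps,fingers):
    """P xyz, psi=world angle of tool y (deg). wps list (x,y,z,psi). tool: y at psi, x at psi+90, z down. yaw+ => psi decreases"""
    P=np.array(P,float); out=[]
    for (x,y,z,ps) in wps:
        d=np.array([x,y,z])-P; a=np.radians(psi)
        ty=np.array([np.cos(a),np.sin(a),0]);tx=np.array([-np.sin(a),np.cos(a),0]);tz=np.array([0,0,-1.])
        s=np.round(np.array([d@tx,d@ty,d@tz])/.2,3); yw=round(-np.radians(ps-psi)/2,3)
        P=P+.2*(s[0]*tx+s[1]*ty+s[2]*tz); psi-=np.degrees(2*yw)
        out.append({"fingers":fingers,"slide":[float(v)+0. for v in s],"yaw":float(yw)})
        if abs(yw)>.093 or np.linalg.norm(s)>.3125: print("LIMIT",s,yw)
    for i in range(0,len(out),12): print(json.dumps(out[i:i+12]))
    print("end",P,psi); return P,psi
def lin(a,b,n): 
    a=np.array(a);b=np.array(b); return [tuple(a+(b-a)*(i+1)/n) for i in range(n)]
def psi_now(o):
    M=R.from_rotvec(o["orientation"]).as_matrix(); return np.degrees(np.arctan2(M[1,1],M[0,1]))
E
python3 - <<'E'
from h import *
o=robot.observe();M=R.from_rotvec(o["orientation"]).as_matrix();print(M.round(4),psi_now(o))
p=psi_now(o);P=o["position"]
rows(P,p,lin((*P,p),(.55,-.25,.25,84),18),1)
E
```

```text
[[ 9.401e-01  3.409e-01 -5.000e-04]
 [ 3.409e-01 -9.401e-01  1.200e-03]
 [-1.000e-04 -1.300e-03 -1.000e+00]] -70.06966764966481
[{"fingers": 1, "slide": [0.12, -0.056, -0.008], "yaw": -0.075}, {"fingers": 1, "slide": [0.127, -0.038, -0.008], "yaw": -0.074}, {"fingers": 1, "slide": [0.131, -0.018, -0.007], "yaw": -0.075}, {"fingers": 1, "slide": [0.133, 0.001, -0.008], "yaw": -0.075}, {"fingers": 1, "slide": [0.13, 0.021, -0.008], "yaw": -0.074}, {"fingers": 1, "slide": [0.127, 0.04, -0.008], "yaw": -0.075}, {"fingers": 1, "slide": [0.118, 0.059, -0.008], "yaw": -0.075}, {"fingers": 1, "slide": [0.109, 0.076, -0.008], "yaw": -0.075}, {"fingers": 1, "slide": [0.096, 0.091, -0.007], "yaw": -0.074}, {"fingers": 1, "slide": [0.082, 0.104, -0.008], "yaw": -0.075}, {"fingers": 1, "slide": [0.065, 0.115, -0.008], "yaw": -0.075}, {"fingers": 1, "slide": [0.047, 0.124, -0.008], "yaw": -0.074}]
[{"fingers": 1, "slide": [0.029, 0.129, -0.008], "yaw": -0.075}, {"fingers": 1, "slide": [0.008, 0.133, -0.008], "yaw": -0.075}, {"fingers": 1, "slide": [-0.011, 0.132, -0.007], "yaw": -0.074}, {"fingers": 1, "slide": [-0.03, 0.129, -0.008], "yaw": -0.075}, {"fingers": 1, "slide": [-0.049, 0.123, -0.008], "yaw": -0.075}, {"fingers": 1, "slide": [-0.067, 0.114, -0.008], "yaw": -0.075}]
end [ 0.54996251 -0.24993866  0.25002635] 84.05597924052665
```

drive_tool(
  targets=[
    {"fingers": 1, "slide": [0.12, -0.056, -0.008], "yaw": -0.075},
    {"fingers": 1, "slide": [0.127, -0.038, -0.008], "yaw": -0.074},
    {"fingers": 1, "slide": [0.131, -0.018, -0.007], "yaw": -0.075},
    {"fingers": 1, "slide": [0.133, 0.001, -0.008], "yaw": -0.075},
    {"fingers": 1, "slide": [0.13, 0.021, -0.008], "yaw": -0.074},
    {"fingers": 1, "slide": [0.127, 0.04, -0.008], "yaw": -0.075},
    {"fingers": 1, "slide": [0.118, 0.059, -0.008], "yaw": -0.075},
    {"fingers": 1, "slide": [0.109, 0.076, -0.008], "yaw": -0.075},
    {"fingers": 1, "slide": [0.096, 0.091, -0.007], "yaw": -0.074},
    {"fingers": 1, "slide": [0.082, 0.104, -0.008], "yaw": -0.075},
    {"fingers": 1, "slide": [0.065, 0.115, -0.008], "yaw": -0.075},
    {"fingers": 1, "slide": [0.047, 0.124, -0.008], "yaw": -0.074},
  ],
)

```text
clock: 1.6
position: [0.4381, -0.3621, 0.2411]
orientation: [-1.502, -2.759, -0.0]
wrist_force: [0.3, -0.8, -1.2]
gripper_width: 1.003
```

drive_tool(
  targets=[
    {"fingers": 1, "slide": [0.029, 0.129, -0.008], "yaw": -0.075},
    {"fingers": 1, "slide": [0.008, 0.133, -0.008], "yaw": -0.075},
    {"fingers": 1, "slide": [-0.011, 0.132, -0.007], "yaw": -0.074},
    {"fingers": 1, "slide": [-0.03, 0.129, -0.008], "yaw": -0.075},
    {"fingers": 1, "slide": [-0.049, 0.123, -0.008], "yaw": -0.075},
    {"fingers": 1, "slide": [-0.067, 0.114, -0.008], "yaw": -0.075},
    {"fingers": 1, "slide": [0, 0, 0], "yaw": 0},
    {"fingers": 1, "slide": [0, 0, 0], "yaw": 0},
  ],
)

```text
clock: 2.6
position: [0.5495, -0.2511, 0.2504]
orientation: [-0.167, -3.136, 0.0]
wrist_force: [-0.4, -1.0, -0.8]
gripper_width: 0.999
```

Run:
```python
from h import *
o=robot.observe();print(o["position"],psi_now(o),o["q"],o["wrist_force"])
p,d=robot.capture("wrist");cv2.imwrite("pics/w1.png",p[:,:,::-1]);np.save("pics/w1.npy",d)
np.savez("pics/w1o.npz",position=o["position"],orientation=o["orientation"])
```

```text
[ 0.54950213 -0.25108572  0.25036974] 83.89516837950396 [ 0.85269144  0.33929529 -0.6382893   1.4499431   0.20240261  1.41933859
  1.67537595] [-0.44625819 -0.96736759 -0.8392914 ]
```

View pics/w1.png

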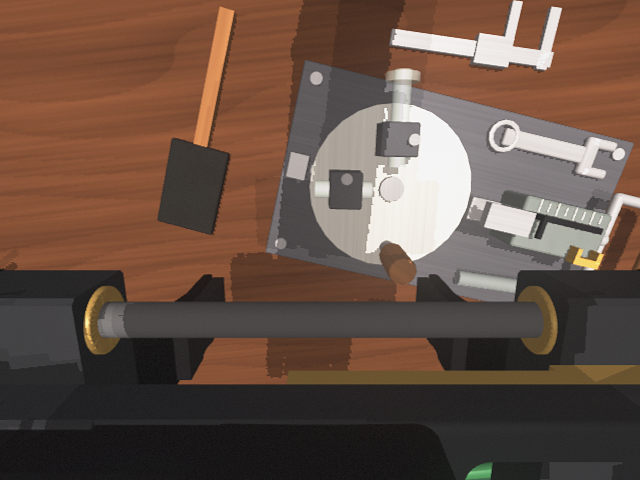

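The wrist view shows the disc hub at (391,188), the post top at (402,271), the collar at (403,75) and the marker at (585,257).

Run:
```python
from h import *
o=np.load("pics/w1o.npz");K,T=cam("wrist",o)
d=np.load("pics/w1.npy")
for n,uv,z in [("hub",(391,189),.04),("disc",(391,185),.034),("post",(402,271),.116),("collar",(403,75),.058),("plateBL",(306,60),.012),("plateBR",(267,248),.012),("plate FL",(633,145),.012),("marker",(586,257),.075)]:
    w=ray(K,T,uv,z); t=w2t(w)*1000;
    dd=d[int(uv[1]),int(uv[0])]; wd=T[:3,:3]@(np.linalg.solve(K,[*uv,1])*dd)+T[:3,3]
    print(n,w.round(4),t.round(1),"depthpt",wd.round(4))
im=cv2.imread("pics/w1.png");hsv=cv2.cvtColor(im,cv2.COLOR_BGR2HSV)
```

```text
hub [ 0.5307 -0.1786  0.04  ] [-0.4  1.6] depthpt [ 0.5301 -0.1793  0.0443]
disc [ 0.5275 -0.1773  0.034 ] [-3.8  1.8] depthpt [ 0.5262 -0.1793  0.0455]
post [ 0.589  -0.1869  0.116 ] [57.5 12.8] depthpt [ 0.5886 -0.1871  0.1171]
collar [ 0.4312 -0.1653  0.058 ] [-98.8 -18.3] depthpt [ 0.4334 -0.1687  0.0735]
plateBL [ 0.4008 -0.2481  0.012 ] [-100.4 -106.5] depthpt [ 0.401  -0.2481  0.0126]
plateBR [ 0.5838 -0.3123  0.012 ] [  93.6 -107.4] depthpt [ 0.5836 -0.3122  0.013 ]
plate FL [0.516  0.0748 0.012 ] [-97.  236.3] depthpt [0.516  0.0747 0.0121]
marker [ 0.6082 -0.0091  0.075 ] [ 17.5 187.2] depthpt [ 6.129e-01 -3.000e-04  6.230e-02]
```

Run:
```python
from h import *
o=robot.observe();p=84.056;P=(.54996,-.24994,.25003)
a=rows(P,p,lin((*P,p),(.589,-.187,.25,83),3)+lin((.589,-.187,.25,83),(.589,-.187,.082,83),7),1)
```

```text
[{"fingers": 1, "slide": [-0.054, 0.111, 0.0], "yaw": 0.003}, {"fingers": 1, "slide": [-0.053, 0.111, 0.0], "yaw": 0.003}, {"fingers": 1, "slide": [-0.053, 0.112, 0.0], "yaw": 0.003}, {"fingers": 1, "slide": [0.0, 0.0, 0.12], "yaw": 0.0}, {"fingers": 1, "slide": [0.0, 0.0, 0.12], "yaw": 0.0}, {"fingers": 1, "slide": [0.0, 0.0, 0.12], "yaw": 0.0}, {"fingers": 1, "slide": [0.0, 0.0, 0.12], "yaw": 0.0}, {"fingers": 1, "slide": [0.0, 0.0, 0.12], "yaw": 0.0}, {"fingers": 1, "slide": [0.0, 0.0, 0.12], "yaw": 0.0}, {"fingers": 1, "slide": [0.0, 0.0, 0.12], "yaw": 0.0}]
end [ 0.58908444 -0.18704625  0.08203   ] 83.0246759687645
```

drive_tool(
  targets=[
    {"fingers": 1, "slide": [-0.054, 0.111, 0.0], "yaw": 0.003},
    {"fingers": 1, "slide": [-0.053, 0.111, 0.0], "yaw": 0.003},
    {"fingers": 1, "slide": [-0.053, 0.112, 0.0], "yaw": 0.003},
    {"fingers": 1, "slide": [0.0, 0.0, 0.12], "yaw": 0.0},
    {"fingers": 1, "slide": [0.0, 0.0, 0.12], "yaw": 0.0},
    {"fingers": 1, "slide": [0.0, 0.0, 0.12], "yaw": 0.0},
    {"fingers": 1, "slide": [0.0, 0.0, 0.12], "yaw": 0.0},
    {"fingers": 1, "slide": [0.0, 0.0, 0.12], "yaw": 0.0},
    {"fingers": 1, "slide": [0.0, 0.0, 0.12], "yaw": 0.0},
    {"fingers": 1, "slide": [0.0, 0.0, 0.12], "yaw": 0.0},
    {"fingers": 1, "slide": [0, 0, 0], "yaw": 0},
  ],
)

```text
clock: 4.03
position: [0.5875, -0.1884, 0.0811]
orientation: [-0.195, -3.132, -0.0]
wrist_force: [0.6, -0.1, -0.4]
gripper_width: 0.999
```

drive_tool(
  targets=[
    {"fingers": -1, "slide": [0, 0, 0], "yaw": 0},
    {"fingers": -1, "slide": [0, 0, 0], "yaw": 0},
    {"fingers": -1, "slide": [0, 0, 0], "yaw": 0},
    {"fingers": -1, "slide": [0, 0, 0], "yaw": 0},
    {"fingers": -1, "slide": [0, 0, 0], "yaw": 0},
    {"fingers": -1, "slide": [0, 0, 0], "yaw": 0},
  ],
)

```text
clock: 4.78
position: [0.5893, -0.1874, 0.0828]
orientation: [0.191, 3.136, -0.0]
wrist_force: [-0.0, -0.6, 0.2]
gripper_width: 0.402
```

Run:
```python
from h import *
o=robot.observe();print(o["position"],psi_now(o),o["wrist_force"],o["torque"],o["gripper_width"]*87)
c=np.array([.531,-.179]);P=(.58908,-.18705,.08203)
a0=np.arctan2(P[1]-c[1],P[0]-c[0]);a1=np.radians(-90-19.07);print(np.degrees([a0,a1]))
n=30;w=[]
r0=np.hypot(P[1]-c[1],P[0]-c[0])
for i in range(1,n+1):
    f=i/n;a=a0+(a1-a0)*f;r=r0+(.0595-r0)*f
    w.append((c[0]+r*np.cos(a),c[1]+r*np.sin(a),.082,83.02+np.degrees(a-a0)))
rows(P,83.0247,w,-1)
```

```text
[ 0.5892526  -0.18740149  0.08278234] 83.02481569899908 [-0.02055337 -0.62842807  0.22707686] [ 0.0902114  -0.17317168 -0.04123858] 35.00636241725366
[  -7.8910316 -109.07     ]
[{"fingers": -1, "slide": [0.001, -0.017, 0.0], "yaw": 0.029}, {"fingers": -1, "slide": [0.0, -0.017, 0.0], "yaw": 0.03}, {"fingers": -1, "slide": [0.001, -0.018, 0.0], "yaw": 0.029}, {"fingers": -1, "slide": [0.001, -0.017, 0.0], "yaw": 0.03}, {"fingers": -1, "slide": [0.0, -0.017, 0.0], "yaw": 0.029}, {"fingers": -1, "slide": [0.001, -0.018, 0.0], "yaw": 0.03}, {"fingers": -1, "slide": [0.0, -0.017, 0.0], "yaw": 0.029}, {"fingers": -1, "slide": [0.001, -0.017, 0.0], "yaw": 0.029}, {"fingers": -1, "slide": [0.001, -0.018, 0.0], "yaw": 0.03}, {"fingers": -1, "slide": [0.0, -0.017, 0.0], "yaw": 0.029}, {"fingers": -1, "slide": [0.001, -0.017, 0.0], "yaw": 0.03}, {"fingers": -1, "slide": [0.001, -0.018, 0.0], "yaw": 0.029}]
[{"fingers": -1, "slide": [0.0, -0.017, 0.0], "yaw": 0.03}, {"fingers": -1, "slide": [0.001, -0.017, 0.0], "yaw": 0.029}, {"fingers": -1, "slide": [0.001, -0.018, 0.0], "yaw": 0.03}, {"finge
[... 267 characters left out ...]
, -0.018, 0.0], "yaw": 0.03}, {"fingers": -1, "slide": [0.001, -0.017, 0.0], "yaw": 0.029}, {"fingers": -1, "slide": [0.0, -0.017, 0.0], "yaw": 0.03}, {"fingers": -1, "slide": [0.001, -0.018, 0.0], "yaw": 0.029}, {"fingers": -1, "slide": [0.0, -0.017, 0.0], "yaw": 0.029}]
[{"fingers": -1, "slide": [0.001, -0.018, 0.0], "yaw": 0.03}, {"fingers": -1, "slide": [0.001, -0.017, 0.0], "yaw": 0.029}, {"fingers": -1, "slide": [0.0, -0.018, 0.0], "yaw": 0.03}, {"fingers": -1, "slide": [0.001, -0.017, 0.0], "yaw": 0.029}, {"fingers": -1, "slide": [0.001, -0.018, 0.0], "yaw": 0.03}, {"fingers": -1, "slide": [0.0, -0.017, 0.0], "yaw": 0.029}]
end [ 0.51156631 -0.23531278  0.08203   ] -18.159646620103388
```

drive_tool(
  targets=[
    {"fingers": -1, "slide": [0, 0, 0], "yaw": 0},
    {"fingers": -1, "slide": [0, 0, 0], "yaw": 0},
    {"fingers": -1, "slide": [0, 0, 0], "yaw": 0},
    {"fingers": -1, "slide": [0, 0, 0], "yaw": 0},
  ],
)

```text
clock: 5.28
position: [0.5892, -0.1874, 0.0827]
orientation: [0.191, 3.136, -0.0]
wrist_force: [0.0, 1.1, 0.7]
gripper_width: 0.266
```

drive_tool(
  targets=[
    {"fingers": -1, "slide": [0.001, -0.017, 0.0], "yaw": 0.029},
    {"fingers": -1, "slide": [0.0, -0.017, 0.0], "yaw": 0.03},
    {"fingers": -1, "slide": [0.001, -0.018, 0.0], "yaw": 0.029},
    {"fingers": -1, "slide": [0.001, -0.017, 0.0], "yaw": 0.03},
    {"fingers": -1, "slide": [0.0, -0.017, 0.0], "yaw": 0.029},
    {"fingers": -1, "slide": [0.001, -0.018, 0.0], "yaw": 0.03},
    {"fingers": -1, "slide": [0.0, -0.017, 0.0], "yaw": 0.029},
    {"fingers": -1, "slide": [0.001, -0.017, 0.0], "yaw": 0.029},
    {"fingers": -1, "slide": [0.001, -0.018, 0.0], "yaw": 0.03},
    {"fingers": -1, "slide": [0.0, -0.017, 0.0], "yaw": 0.029},
    {"fingers": -1, "slide": [0.001, -0.017, 0.0], "yaw": 0.03},
    {"fingers": -1, "slide": [0.001, -0.018, 0.0], "yaw": 0.029},
  ],
)

```text
clock: 6.78
position: [0.5702, -0.2238, 0.0827]
orientation: [1.266, 2.875, -0.001]
wrist_force: [0.6, -1.3, -0.9]
gripper_width: 0.263
```

drive_tool(
  targets=[
    {"fingers": -1, "slide": [0.0, -0.017, 0.0], "yaw": 0.03},
    {"fingers": -1, "slide": [0.001, -0.017, 0.0], "yaw": 0.029},
    {"fingers": -1, "slide": [0.001, -0.018, 0.0], "yaw": 0.03},
    {"fingers": -1, "slide": [0.0, -0.017, 0.0], "yaw": 0.029},
    {"fingers": -1, "slide": [0.001, -0.017, 0.0], "yaw": 0.029},
    {"fingers": -1, "slide": [0.001, -0.018, 0.0], "yaw": 0.03},
    {"fingers": -1, "slide": [0.0, -0.017, 0.0], "yaw": 0.029},
    {"fingers": -1, "slide": [0.001, -0.018, 0.0], "yaw": 0.03},
    {"fingers": -1, "slide": [0.001, -0.017, 0.0], "yaw": 0.029},
    {"fingers": -1, "slide": [0.0, -0.017, 0.0], "yaw": 0.03},
    {"fingers": -1, "slide": [0.001, -0.018, 0.0], "yaw": 0.029},
    {"fingers": -1, "slide": [0.0, -0.017, 0.0], "yaw": 0.029},
  ],
)

```text
clock: 8.28
position: [0.532, -0.2393, 0.0827]
orientation: [2.182, 2.26, -0.001]
wrist_force: [-1.4, -1.5, 0.3]
gripper_width: 0.268
```

drive_tool(
  targets=[
    {"fingers": -1, "slide": [0.001, -0.018, 0.0], "yaw": 0.03},
    {"fingers": -1, "slide": [0.001, -0.017, 0.0], "yaw": 0.029},
    {"fingers": -1, "slide": [0.0, -0.018, 0.0], "yaw": 0.03},
    {"fingers": -1, "slide": [0.001, -0.017, 0.0], "yaw": 0.029},
    {"fingers": -1, "slide": [0.001, -0.018, 0.0], "yaw": 0.03},
    {"fingers": -1, "slide": [0.0, -0.017, 0.0], "yaw": 0.029},
    {"fingers": -1, "slide": [0, 0, 0], "yaw": 0},
    {"fingers": -1, "slide": [0, 0, 0], "yaw": 0},
  ],
)

```text
clock: 9.28
position: [0.5109, -0.2361, 0.0827]
orientation: [-2.543, -1.844, 0.002]
wrist_force: [-6.1, -1.5, 2.5]
gripper_width: 0.266
```

Run:
```python
from h import *
o=robot.observe();print(o["position"],psi_now(o),o["wrist_force"],o["torque"],o["gripper_width"]*87,w2t(o["position"]),o["q"])
p,d=robot.capture("wrist");cv2.imwrite("pics/w2.png",p[:,:,::-1]);np.save("pics/w2.npy",d)
np.savez("pics/w2o.npz",position=o["position"],orientation=o["orientation"])
p,d=robot.capture("top");cv2.imwrite("pics/top2z.png",cv2.resize(p[180:330,270:460,::-1],None,fx=4,fy=4,interpolation=cv2.INTER_CUBIC))
p,d=robot.capture("scene");cv2.imwrite("pics/scene2z.png",cv2.resize(p[200:350,160:380,::-1],None,fx=3.6,fy=3.6,interpolation=cv2.INTER_CUBIC))
```

```text
[ 0.51093534 -0.23612964  0.08268988] -18.112212480368743 [-6.11477843 -1.52989898  2.53608987] [-0.3546019   1.09645941 -0.01633069] 23.14990291403091 [-0.00022856 -0.05920789] [ 0.61651126  0.33781086 -0.31273702  1.77360701  0.11879391  1.04987099
 -0.05518453]
```

View pics/w2.png

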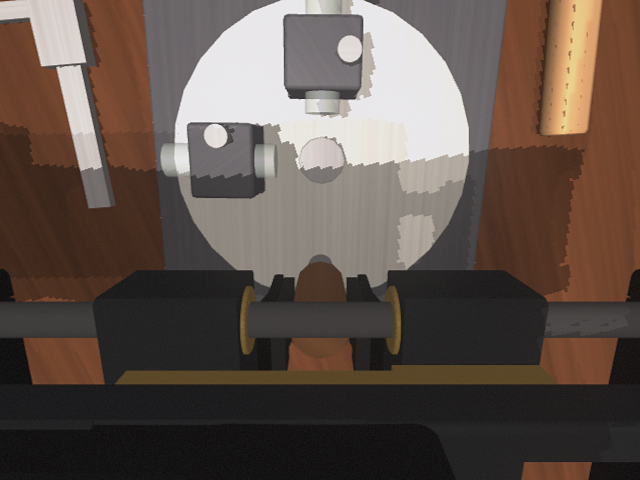

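View pics/scene2z.png

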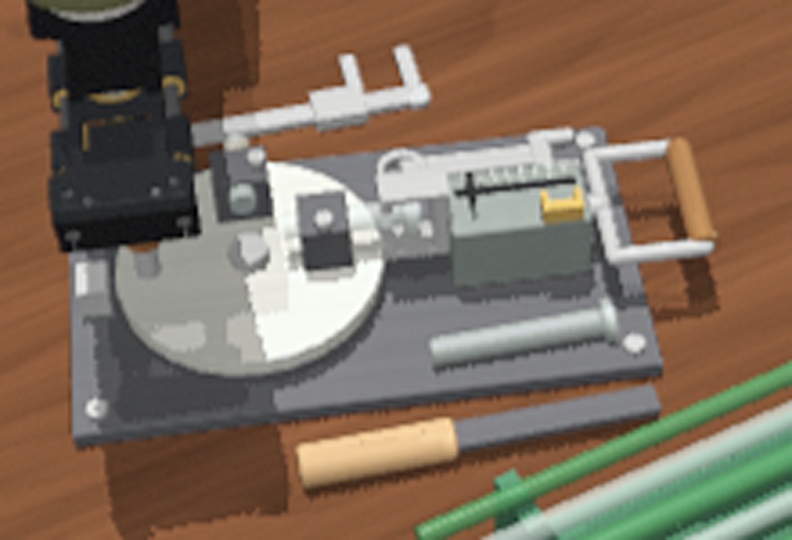

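View pics/top2z.png

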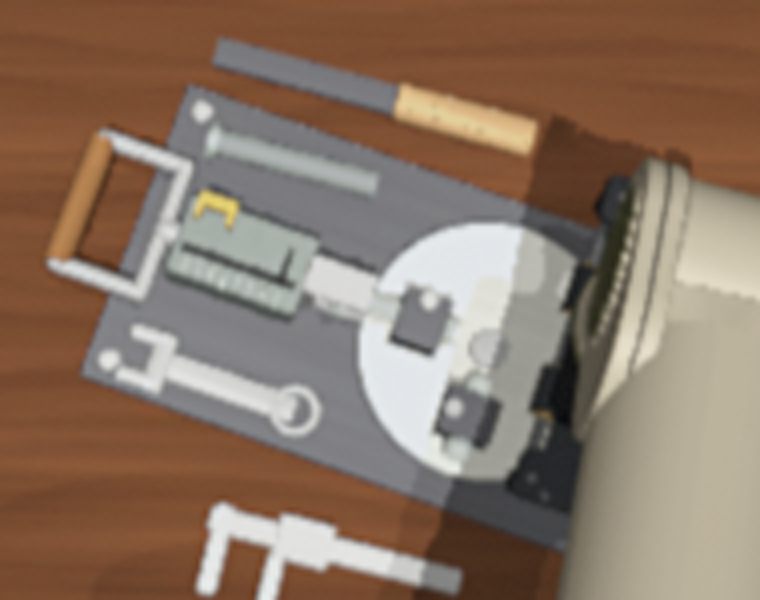

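The collar sits in the claw in both views (scene crop (400,220), top crop (335,285)), and the small -6 N force suggests the detent is pulling the table toward centre. I'll release slowly.

drive_tool(
  targets=[
    {"fingers": 1, "slide": [0, 0, 0], "yaw": 0},
    {"fingers": 1, "slide": [0, 0, 0], "yaw": 0},
    {"fingers": 1, "slide": [0, 0, 0], "yaw": 0},
    {"fingers": 1, "slide": [0, 0, 0], "yaw": 0},
    {"fingers": 1, "slide": [0, 0, 0], "yaw": 0},
    {"fingers": 1, "slide": [0, 0, 0], "yaw": 0},
    {"fingers": 1, "slide": [0, 0, -0.1], "yaw": 0},
    {"fingers": 1, "slide": [0, 0, -0.2], "yaw": 0},
    {"fingers": 1, "slide": [0, 0, -0.2], "yaw": 0},
    {"fingers": 1, "slide": [0, 0, -0.2], "yaw": 0},
    {"fingers": 1, "slide": [0, 0, -0.2], "yaw": 0},
    {"fingers": 1, "slide": [0, 0, 0], "yaw": 0},
  ],
)

```text
clock: 10.92
position: [0.5132, -0.2361, 0.2662]
orientation: [2.54, 1.84, 0.005]
wrist_force: [0.5, 0.6, -0.8]
gripper_width: 0.998
```

Run:
```python
from h import *
o=robot.observe();print(o["position"],psi_now(o),o["wrist_force"])
p,d=robot.capture("wrist");cv2.imwrite("pics/w3.png",p[:,:,::-1]);np.save("pics/w3.npy",d)
np.savez("pics/w3o.npz",position=o["position"],orientation=o["orientation"])
```

```text
[ 0.51316687 -0.23606828  0.26624   ] -18.159307697311323 [ 0.52917913  0.56319521 -0.75670408]
```

View pics/w3.png

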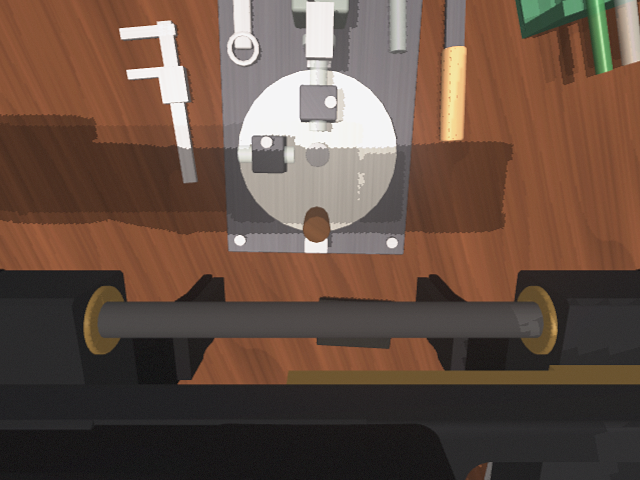

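The post (317,225), hub (317,154) and sample clamp (318,103) are collinear, so the sample is aligned. I'll move over the gauge to measure the notch and pointer.

Run:
```python
from h import *
o=np.load("pics/w3o.npz");K,T=cam("wrist",o)
h=ray(K,T,(317,154),.044);p=ray(K,T,(317,223),.116);c=ray(K,T,(318,103),.07)
for v in (h,p,c): print(w2t(v)*1000)
P=np.array([.51157,-.23531,.26203]);P[2]=.08203+.18
g=t2w([.06,.165]);print(g)
rows(P,-18.16,lin((*P,-18.16),(*g,.25,71),12),1)
```

```text
[-0.95171866  1.69511735]
[ -0.15919198 -53.26385646]
[-0.61717638 46.44923172]
[ 0.64111007 -0.0439027 ]
[{"fingers": 1, "slide": [0.093, 0.026, 0.005], "yaw": -0.065}, {"fingers": 1, "slide": [0.088, 0.039, 0.005], "yaw": -0.065}, {"fingers": 1, "slide": [0.083, 0.049, 0.005], "yaw": -0.065}, {"fingers": 1, "slide": [0.075, 0.06, 0.005], "yaw": -0.064}, {"fingers": 1, "slide": [0.068, 0.068, 0.005], "yaw": -0.065}, {"fingers": 1, "slide": [0.058, 0.077, 0.005], "yaw": -0.065}, {"fingers": 1, "slide": [0.047, 0.084, 0.005], "yaw": -0.065}, {"fingers": 1, "slide": [0.036, 0.089, 0.005], "yaw": -0.065}, {"fingers": 1, "slide": [0.024, 0.094, 0.005], "yaw": -0.065}, {"fingers": 1, "slide": [0.012, 0.095, 0.005], "yaw": -0.064}, {"fingers": 1, "slide": [0.0, 0.096, 0.005], "yaw": -0.065}, {"fingers": 1, "slide": [-0.013, 0.096, 0.005], "yaw": -0.065}]
end [ 0.64114513 -0.04390256  0.25003   ] 70.9922329223561
```

drive_tool(
  targets=[
    {"fingers": 1, "slide": [0.093, 0.026, 0.005], "yaw": -0.065},
    {"fingers": 1, "slide": [0.088, 0.039, 0.005], "yaw": -0.065},
    {"fingers": 1, "slide": [0.083, 0.049, 0.005], "yaw": -0.065},
    {"fingers": 1, "slide": [0.075, 0.06, 0.005], "yaw": -0.064},
    {"fingers": 1, "slide": [0.068, 0.068, 0.005], "yaw": -0.065},
    {"fingers": 1, "slide": [0.058, 0.077, 0.005], "yaw": -0.065},
    {"fingers": 1, "slide": [0.047, 0.084, 0.005], "yaw": -0.065},
    {"fingers": 1, "slide": [0.036, 0.089, 0.005], "yaw": -0.065},
    {"fingers": 1, "slide": [0.024, 0.094, 0.005], "yaw": -0.065},
    {"fingers": 1, "slide": [0.012, 0.095, 0.005], "yaw": -0.064},
    {"fingers": 1, "slide": [0.0, 0.096, 0.005], "yaw": -0.065},
    {"fingers": 1, "slide": [-0.013, 0.096, 0.005], "yaw": -0.065},
  ],
)

```text
clock: 12.48
position: [0.6411, -0.0438, 0.2491]
orientation: [-0.512, -3.098, 0.0]
wrist_force: [-0.9, -0.1, -0.1]
gripper_width: 1.0
```

drive_tool(
  targets=[
    {"fingers": 1, "slide": [0, 0, 0], "yaw": 0},
    {"fingers": 1, "slide": [0, 0, 0], "yaw": 0},
    {"fingers": 1, "slide": [0, 0, 0], "yaw": 0},
  ],
)

```text
clock: 12.85
position: [0.641, -0.0454, 0.2507]
orientation: [-0.523, -3.098, 0.001]
wrist_force: [1.4, -0.6, 0.4]
gripper_width: 0.997
```

Run:
```python
from h import *
o=robot.observe();print(o["position"],psi_now(o),o["q"])
p,d=robot.capture("wrist");cv2.imwrite("pics/w4.png",p[:,:,::-1]);np.save("pics/w4.npy",d)
np.savez("pics/w4o.npz",position=o["position"],orientation=o["orientation"])
```

```text
[ 0.64098098 -0.04539612  0.2506743 ] 70.82271430863057 [ 0.43527809  0.42239468 -0.60348952  1.34123052  0.23723256  1.44965457
  1.08084527]
```

View pics/w4.png

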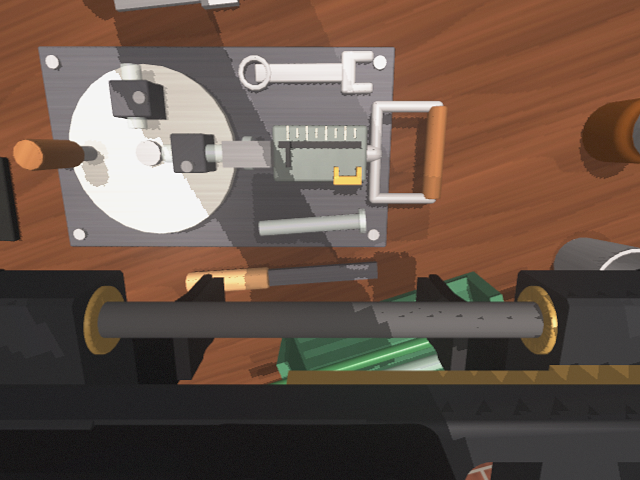

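The gauge is clear: pointer bar at (289,152), marker around (347,176), handle bar near (435,152). I'll zoom in to measure.

Run:
```python
from h import *
i=cv2.imread("pics/w4.png")
cv2.imwrite("pics/w4z.png",cv2.resize(i[95:215,260:460],None,fx=4,fy=4,interpolation=cv2.INTER_CUBIC))
o=np.load("pics/w4o.npz");K,T=cam("wrist",o)
h=cv2.cvtColor(i,cv2.COLOR_BGR2HSV);m=cv2.inRange(h,(20,110,100),(34,255,255))
y,x=np.nonzero(m[150:200,320:380]);x+=320;y+=150
print(x.min(),x.max(),y.min(),y.max())
for r in range(y.min(),y.max()+1): print(r,x[y==r])
```

```text
334 360 168 183
168 [335 336 337 358 359 360]
169 [335 336 337 358 359 360]
170 [334 335 336 337 358 359 360]
171 [334 335 336 337 358 359 360]
172 [334 335 336 337 338 357 358 359 360]
173 [335 336 337 357 358 359 360]
174 [335 336 337 357 358 359 360]
175 [335 336 337 357 358 359 360]
176 [335 336 337 338 357 358 359 360]
177 [334 335 336 337 338 339 340 341 342 343 344 345 346 347 348 349 350 351
 352 353 354 355 356 357 358 359 360]
178 [334 335 336 337 338 339 340 341 342 343 344 345 346 347 348 349 350 351
 352 353 354 355 356 357 358 359 360]
179 [334 335 336 337 338 339 340 341 342 343 344 345 346 347 348 349 350 351
 352 353 354 355 356 357 358 359 360]
180 [334 335 336 337 338 339 340 341 342 343 344 345 346 347 348 349 350 351
 352 353 354 355 356 357 358 359 360]
181 [334 335 336 337 338 339 340 341 342 343 344 345 346 347 348 349 350 351
 352 353 354 355 356 357 358 359 360]
182 [334 335 336 337 338 339 340 341 342 343 344 345 346 347 348 349 350 351
 352 353 354 355 356 357 358 359 360]
183 [334 335 336 337 338 339 340 341 342 343 344 345 346 347 348 349 350 351
 352 353 354 355 356 357 358 359 360]
```

View pics/w4z.png

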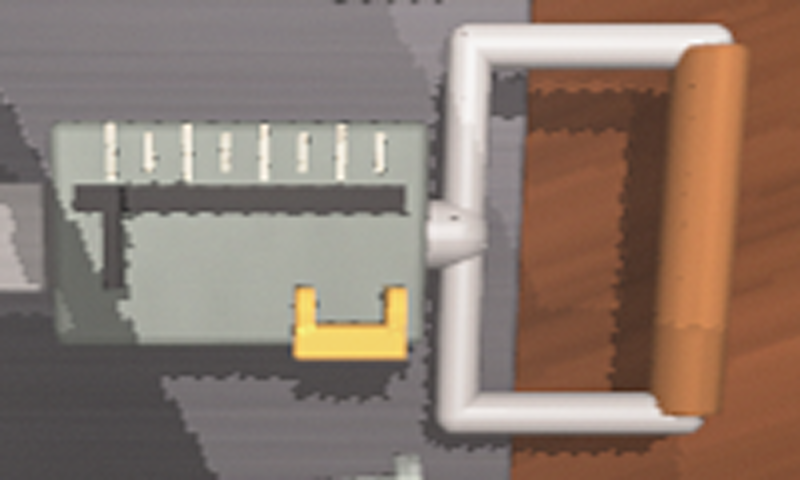

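Run:
```python
from h import *
o=np.load("pics/w4o.npz");K,T=cam("wrist",o)
f=lambda x,y:((x+.5)/4-.5+260,(y+.5)/4-.5+95)
q={}
for n,uv,z in [("ptr tip",f(114,285),.075),("marker tooth L",(336,172),.075),("marker tooth R",(358.8,172),.075),("mid",(347.1,170),.075),("bar mid",f(702,230),.050),("bar top",f(712,60),.050),("bar bot",f(688,400),.050),("hub",(149,152),.044),("cross in",f(490,230),.045),("marker base",(347,180),.07)]:
    w=ray(K,T,uv,z);print(n,w.round(4),(w2t(w)*1000).round(1))
d=np.load("pics/w4.npy")
for uv in [(336,170),(359,170),(289,160),(435,152),(380,125)]:
    w=T[:3,:3]@(np.linalg.solve(K,[*uv,1])*d[uv[1],uv[0]])+T[:3,3]; print(uv,w.round(4),(w2t(w)*1000).round(1))
```

```text
ptr tip [ 0.5844 -0.0545  0.075 ] [  9.9 136.4]
marker tooth L [ 0.6032 -0.0167  0.075 ] [ 15.3 178.3]
marker tooth R [0.6098 0.0021 0.075 ] [ 15.4 198.3]
mid [ 0.6048 -0.007   0.075 ] [ 13.6 188. ]
bar mid [0.6182 0.0765 0.05  ] [ -1.  271.3]
bar top [0.5826 0.0884 0.05  ] [-38.5 270.9]
bar bot [0.6553 0.0631 0.05  ] [ 38.5 270.8]
hub [ 0.5297 -0.1772  0.044 ] [-1.8  2.6]
cross in [0.6023 0.0307 0.045 ] [ -1.1 222.8]
marker base [ 0.6135 -0.0096  0.07  ] [ 22.7 188.4]
(336, 170) [ 0.6014 -0.0162  0.0781] [ 13.4 178.1]
(359, 170) [0.608  0.0026 0.0777] [ 13.5 198.1]
(289, 160) [ 0.58   -0.0518  0.0777] [  4.8 137.5]
(435, 152) [0.6175 0.0752 0.0547] [ -1.2 269.8]
(380, 125) [0.5782 0.035  0.0515] [-25.2 219. ]
```

Run:
```python
from h import *
P=(.64115,-.0439,.25003);p=70.992
b=(.618,.0757)
a=rows(P,p,lin((*P,p),(*b,.2,p),5)+lin((*b,.2,p),(*b,.1,p),3)+[(*b,.1,p)]+lin((*b,.1,p),(*b,.027,p),3),.15)
```

```text
[{"fingers": 0.15, "slide": [0.061, 0.106, 0.05], "yaw": -0.0}, {"fingers": 0.15, "slide": [0.061, 0.105, 0.05], "yaw": -0.0}, {"fingers": 0.15, "slide": [0.061, 0.106, 0.05], "yaw": -0.0}, {"fingers": 0.15, "slide": [0.06, 0.105, 0.05], "yaw": -0.0}, {"fingers": 0.15, "slide": [0.061, 0.106, 0.05], "yaw": -0.0}, {"fingers": 0.15, "slide": [0.0, 0.0, 0.167], "yaw": -0.0}, {"fingers": 0.15, "slide": [0.0, 0.0, 0.166], "yaw": -0.0}, {"fingers": 0.15, "slide": [0.0, 0.0, 0.167], "yaw": -0.0}, {"fingers": 0.15, "slide": [0.0, 0.0, 0.0], "yaw": -0.0}, {"fingers": 0.15, "slide": [0.0, 0.0, 0.122], "yaw": -0.0}, {"fingers": 0.15, "slide": [0.0, 0.0, 0.121], "yaw": -0.0}, {"fingers": 0.15, "slide": [0.0, 0.0, 0.122], "yaw": -0.0}]
end [0.61805917 0.07574453 0.02703   ] 70.992
```

drive_tool(
  targets=[
    {"fingers": 0.15, "slide": [0.061, 0.106, 0.05], "yaw": 0},
    {"fingers": 0.15, "slide": [0.061, 0.105, 0.05], "yaw": 0},
    {"fingers": 0.15, "slide": [0.061, 0.106, 0.05], "yaw": 0},
    {"fingers": 0.15, "slide": [0.06, 0.105, 0.05], "yaw": 0},
    {"fingers": 0.15, "slide": [0.061, 0.106, 0.05], "yaw": 0},
    {"fingers": 0.15, "slide": [0.0, 0.0, 0.167], "yaw": 0},
    {"fingers": 0.15, "slide": [0.0, 0.0, 0.166], "yaw": 0},
    {"fingers": 0.15, "slide": [0, 0, 0], "yaw": 0},
    {"fingers": 0.15, "slide": [0, 0, 0], "yaw": 0},
  ],
)

```text
clock: 14.02
position: [0.6189, 0.0753, 0.1357]
orientation: [0.52, 3.097, 0.001]
wrist_force: [-0.5, 0.1, -0.1]
gripper_width: 0.574
```

Run:
```python
from h import *
o=robot.observe();print(o["position"],psi_now(o),w2t(o["position"])*1000,o["gripper_width"]*87)
p,d=robot.capture("wrist");cv2.imwrite("pics/w5.png",p[:,:,::-1])
```

```text
[0.61889084 0.07526301 0.13569289] 70.94499749364532 [6.72771068e-02 2.70367115e+02] 49.931137665090084
```

View pics/w5.png

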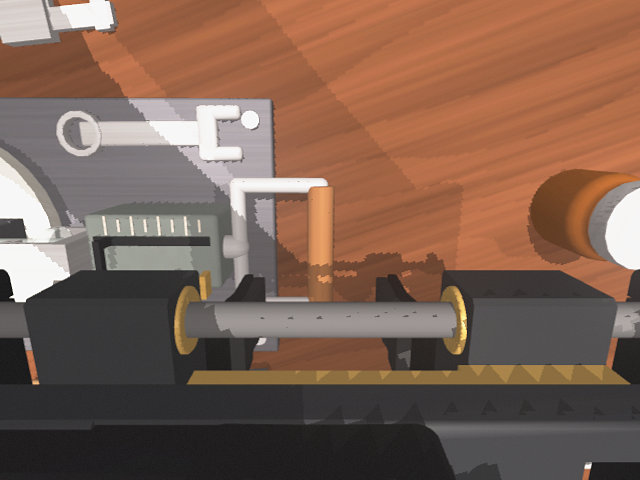

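The bar at column 320 is centred between the fingers, and the inner finger will land inside the stirrup. I'll descend and grip.

drive_tool(
  targets=[
    {"fingers": 0.15, "slide": [0, 0, 0.133], "yaw": 0},
    {"fingers": 0.15, "slide": [0, 0, 0.133], "yaw": 0},
    {"fingers": 0.15, "slide": [0, 0, 0.133], "yaw": 0},
    {"fingers": 0.15, "slide": [0, 0, 0.134], "yaw": 0},
    {"fingers": 0.15, "slide": [0, 0, 0], "yaw": 0},
    {"fingers": -1, "slide": [0, 0, 0], "yaw": 0},
    {"fingers": -1, "slide": [0, 0, 0], "yaw": 0},
    {"fingers": -1, "slide": [0, 0, 0], "yaw": 0},
    {"fingers": -1, "slide": [0, 0, 0], "yaw": 0},
    {"fingers": -1, "slide": [0, 0, 0], "yaw": 0},
    {"fingers": -1, "slide": [0, 0, 0], "yaw": 0},
    {"fingers": -1, "slide": [0, 0, 0], "yaw": 0},
  ],
)

```text
clock: 15.58
position: [0.6185, 0.0755, 0.0279]
orientation: [0.519, 3.098, 0.0]
wrist_force: [-0.0, -0.3, 4.9]
gripper_width: 0.196
```

Run:
```python
from h import *
o=robot.observe();print(o["position"],psi_now(o),w2t(o["position"])*1000,o["gripper_width"]*87,o["wrist_force"],o["torque"])
p,d=robot.capture("wrist");cv2.imwrite("pics/w6.png",p[:,:,::-1])
```

```text
[0.61852051 0.07552193 0.02791703] 70.98927745096569 [ -0.36731934 270.49082987] 17.0201948408463 [-0.04880597 -0.2775677   4.94309654] [ 1.84618917e-01 -9.65070814e-02 -8.02056034e-05]
```

View pics/w6.png

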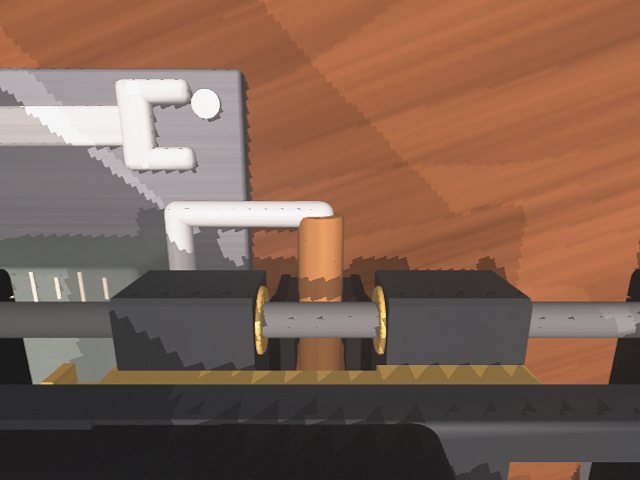

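drive_tool(
  targets=[
    {"fingers": -1, "slide": [0, 0.02, 0], "yaw": 0},
    {"fingers": -1, "slide": [0, 0.02, 0], "yaw": 0},
    {"fingers": -1, "slide": [0, 0.02, 0], "yaw": 0},
    {"fingers": -1, "slide": [0, 0.02, 0], "yaw": 0},
    {"fingers": -1, "slide": [0, 0.02, 0], "yaw": 0},
    {"fingers": -1, "slide": [0, 0.02, 0], "yaw": 0},
    {"fingers": -1, "slide": [0, 0.02, 0], "yaw": 0},
    {"fingers": -1, "slide": [0, 0.02, 0], "yaw": 0},
    {"fingers": -1, "slide": [0, 0.02, 0], "yaw": 0},
    {"fingers": -1, "slide": [0, 0.02, 0], "yaw": 0},
    {"fingers": -1, "slide": [0, 0, 0], "yaw": 0},
    {"fingers": -1, "slide": [0, 0, 0], "yaw": 0},
  ],
)

```text
clock: 17.12
position: [0.6309, 0.1109, 0.0279]
orientation: [-0.521, -3.097, 0.006]
wrist_force: [-6.5, -7.1, 11.1]
gripper_width: 0.198
```

Run:
```python
from h import *
o=robot.observe();print(o["position"],psi_now(o),w2t(o["position"])*1000,o["gripper_width"]*87,o["wrist_force"],o["torque"])
p,d=robot.capture("top");cv2.imwrite("pics/top7.png",p[:,:,::-1]);cv2.imwrite("pics/top7z.png",cv2.resize(p[200:275,280:370,::-1],None,fx=8,fy=8,interpolation=cv2.INTER_CUBIC))
p,d=robot.capture("scene");cv2.imwrite("pics/scene7.png",p[:,:,::-1]);cv2.imwrite("pics/scene7z.png",cv2.resize(p[220:300,260:370,::-1],None,fx=7,fy=7,interpolation=cv2.INTER_CUBIC))
```

```text
[0.63086065 0.11085478 0.02785035] 70.90528764897225 [-2.48000018e-01  3.07916426e+02] 17.19679773366206 [-6.49208773 -7.08272885 11.11269936] [-1.35064979  1.09526651  0.02234946]
```

View pics/top7z.png

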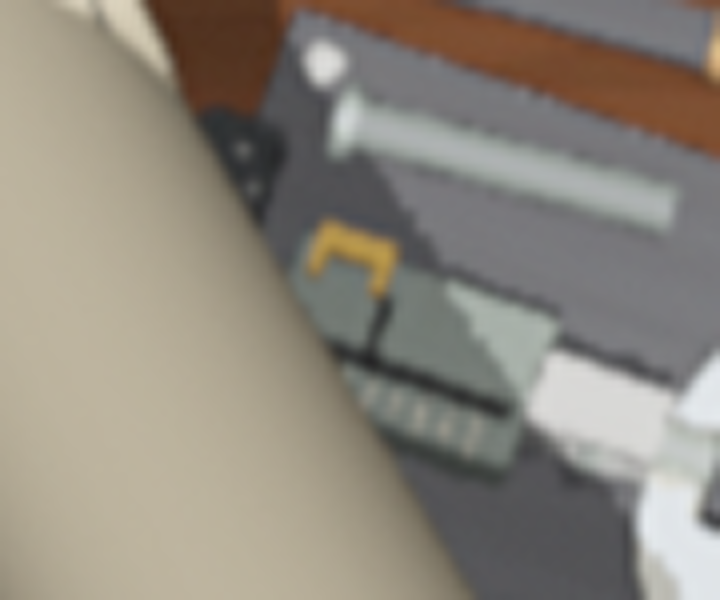

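View pics/scene7z.png

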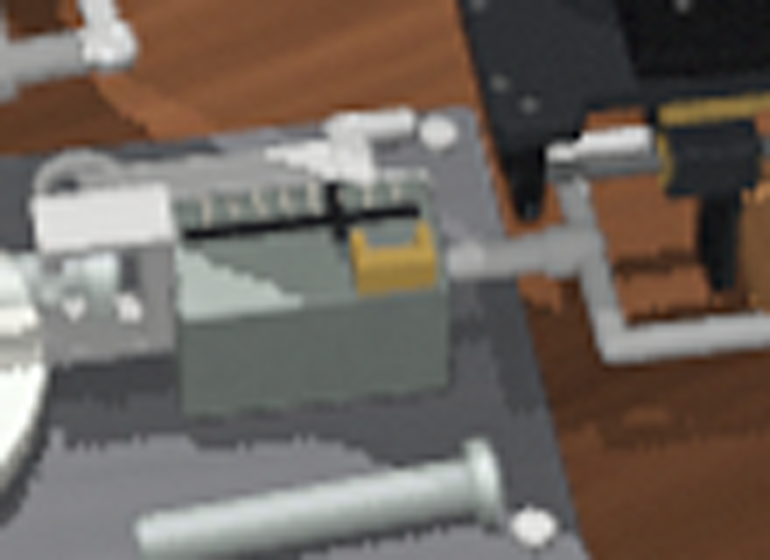

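Run:
```python
from h import *
K,T=cam("top")
f=lambda x,y:((x+.5)/8-.5+280,(y+.5)/8-.5+200)
for n,p in [("tip",(385,302)),("tipmid",(378,328)),("toothR",(316,268)),("toothL",(381,284)),]:
    print(n,w2t(ray(K,T,f(*p),.075))*1000)
K,T=cam("scene")
f=lambda x,y:((x+.5)/7-.5+260,(y+.5)/7-.5+220)
for n,p in [("tip",(341,236)),("ptr other end",(332,190)),("toothL",(361,240)),("toothR",(427,232)),]:
    print(n,w2t(ray(K,T,f(*p),.075))*1000)
```

```text
tip [ 10.25231264 173.99052453]
tipmid [  1.98105117 173.2717288 ]
toothR [ 12.95573494 197.32521306]
toothL [ 15.06609499 177.02204495]
tip [ 13.41653772 172.64411217]
ptr other end [ -6.09828684 172.99085091]
toothL [ 16.00534306 178.39359651]
toothR [ 15.85407699 198.82372877]
```

Both views agree that the pointer is at about 173.5 mm and the gap middle at about 188 mm. I need roughly 14 mm more.

drive_tool(
  targets=[
    {"fingers": -1, "slide": [0, 0.01, 0], "yaw": 0},
    {"fingers": -1, "slide": [0, 0.01, 0], "yaw": 0},
    {"fingers": -1, "slide": [0, 0.01, 0], "yaw": 0},
    {"fingers": -1, "slide": [0, 0.01, 0], "yaw": 0},
    {"fingers": -1, "slide": [0, 0.01, 0], "yaw": 0},
    {"fingers": -1, "slide": [0, 0.01, 0], "yaw": 0},
    {"fingers": -1, "slide": [0, 0.01, 0], "yaw": 0},
    {"fingers": -1, "slide": [0, 0, 0], "yaw": 0},
    {"fingers": -1, "slide": [0, 0, 0], "yaw": 0},
  ],
)

```text
clock: 18.35
position: [0.6353, 0.1234, 0.0278]
orientation: [-0.522, -3.097, 0.007]
wrist_force: [-7.5, -8.7, 11.5]
gripper_width: 0.194
```

Run:
```python
from h import *
o=robot.observe();print(o["position"],psi_now(o),w2t(o["position"])*1000,o["gripper_width"]*87,o["wrist_force"],o["torque"])
p,d=robot.capture("top");cv2.imwrite("pics/top8z.png",cv2.resize(p[200:275,280:370,::-1],None,fx=8,fy=8,interpolation=cv2.INTER_CUBIC))
p,d=robot.capture("scene");cv2.imwrite("pics/scene8z.png",cv2.resize(p[220:300,260:370,::-1],None,fx=7,fy=7,interpolation=cv2.INTER_CUBIC))
```

```text
[0.63532975 0.12344319 0.02783628] 70.87921300491891 [-1.36924959e-01  3.21274142e+02] 16.8558623512043 [-7.54179762 -8.73719257 11.51320844] [-1.68491849  1.47933417 -0.03842988]
```

View pics/top8z.png

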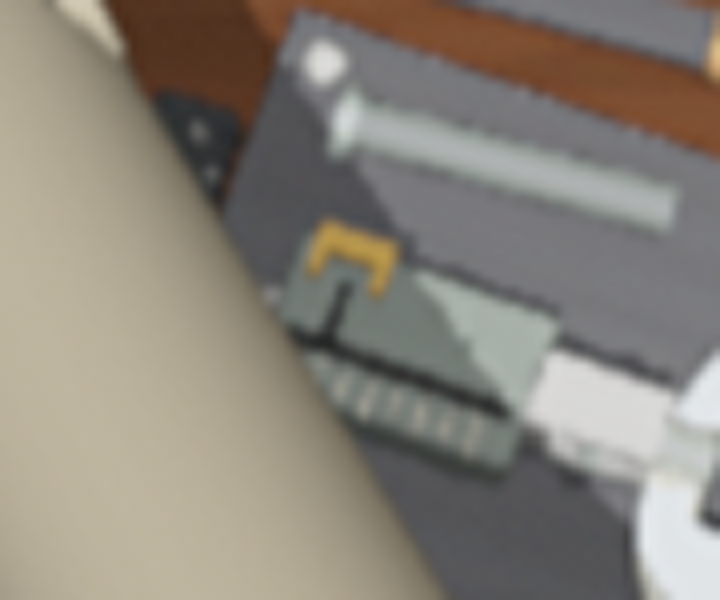

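View pics/scene8z.png

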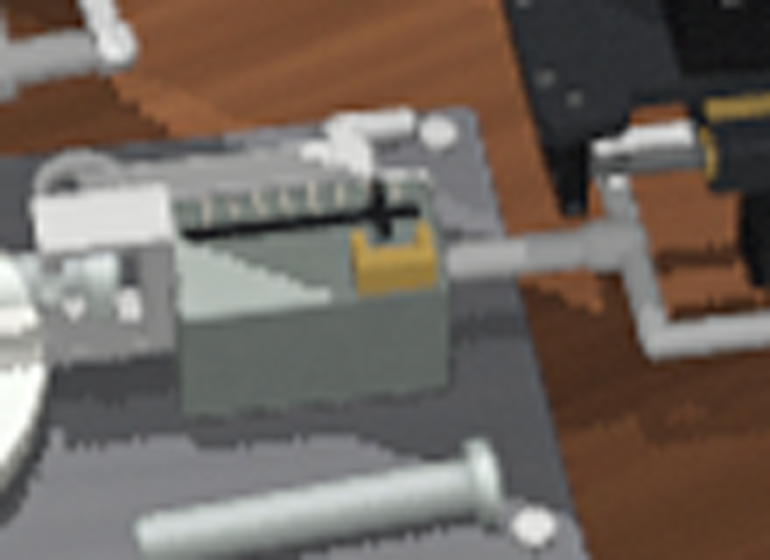

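In the top view the pointer tip (346,285) lies between the teeth at 316 and 381. In the scene view it is at x 385 with the teeth at 361 and 427, about 1-2 mm short of the middle. I'll hold here.

drive_tool(
  targets=[
    {"fingers": -1, "slide": [0, 0.004, 0], "yaw": 0},
    {"fingers": -1, "slide": [0, 0, 0], "yaw": 0},
    {"fingers": -1, "slide": [0, 0, 0], "yaw": 0},
    {"fingers": -1, "slide": [0, 0, 0], "yaw": 0},
    {"fingers": -1, "slide": [0, 0, 0], "yaw": 0},
    {"fingers": -1, "slide": [0, 0, 0], "yaw": 0},
    {"fingers": -1, "slide": [0, 0, 0], "yaw": 0},
    {"fingers": -1, "slide": [0, 0, 0], "yaw": 0},
    {"fingers": -1, "slide": [0, 0, 0], "yaw": 0},
    {"fingers": -1, "slide": [0, 0, 0], "yaw": 0},
    {"fingers": -1, "slide": [0, 0, 0], "yaw": 0},
    {"fingers": -1, "slide": [0, 0, 0], "yaw": 0},
  ],
)

```text
clock: 19.95
position: [0.6355, 0.1242, 0.0278]
orientation: [-0.522, -3.097, 0.007]
wrist_force: [-7.7, -8.5, 12.4]
gripper_width: 0.193
```

drive_tool(
  targets=[
    {"fingers": -1, "slide": [0, 0, 0], "yaw": 0},
    {"fingers": -1, "slide": [0, 0, 0], "yaw": 0},
    {"fingers": -1, "slide": [0, 0, 0], "yaw": 0},
    {"fingers": -1, "slide": [0, 0, 0], "yaw": 0},
    {"fingers": -1, "slide": [0, 0, 0], "yaw": 0},
    {"fingers": -1, "slide": [0, 0, 0], "yaw": 0},
    {"fingers": -1, "slide": [0, 0, 0], "yaw": 0},
    {"fingers": -1, "slide": [0, 0, 0], "yaw": 0},
    {"fingers": -1, "slide": [0, 0, 0], "yaw": 0},
    {"fingers": -1, "slide": [0, 0, 0], "yaw": 0},
  ],
)

```text
clock: 21.2
position: [0.6356, 0.1241, 0.0279]
orientation: [-0.522, -3.097, 0.007]
wrist_force: [-7.2, -9.4, 11.8]
gripper_width: 0.201
```

Run:
```python
from h import *
o=robot.observe();print(w2t(o["position"])*1000,o["gripper_width"]*87,o["wrist_force"])
K,T=cam("top")
f=lambda x,y:((x+.5)/8-.5+280,(y+.5)/8-.5+200)
for n,p in [("tip",(346,284)),("toothR",(316,268)),("toothL",(381,284)),]:
    print(n,w2t(ray(K,T,f(*p),.075))*1000)
K,T=cam("scene")
f=lambda x,y:((x+.5)/7-.5+260,(y+.5)/7-.5+220)
for n,p in [("tip",(386,231)),("toothL",(361,240)),("toothR",(427,232)),]:
    print(n,w2t(ray(K,T,f(*p),.075))*1000)
```

```text
[-1.47946412e-01  3.22011956e+02] 17.44528127584431 [-7.23379188 -9.35934135 11.81175429]
tip [ 11.42582421 187.04532243]
toothR [ 12.95573494 197.32521306]
toothL [ 15.06609499 177.02204495]
tip [ 13.49682071 186.53716187]
toothL [ 16.00534306 178.39359651]
toothR [ 15.85407699 198.82372877]
```

Pointer is within about 1.5 mm of the gap middle and was held about 2.9 s. Now easing it home at 32 mm/s.

drive_tool(
  targets=[
    {"fingers": -1, "slide": [0, -0.02, 0], "yaw": 0},
    {"fingers": -1, "slide": [0, -0.02, 0], "yaw": 0},
    {"fingers": -1, "slide": [0, -0.02, 0], "yaw": 0},
    {"fingers": -1, "slide": [0, -0.02, 0], "yaw": 0},
    {"fingers": -1, "slide": [0, -0.02, 0], "yaw": 0},
    {"fingers": -1, "slide": [0, -0.02, 0], "yaw": 0},
    {"fingers": -1, "slide": [0, -0.02, 0], "yaw": 0},
    {"fingers": -1, "slide": [0, -0.02, 0], "yaw": 0},
    {"fingers": -1, "slide": [0, -0.02, 0], "yaw": 0},
    {"fingers": -1, "slide": [0, -0.02, 0], "yaw": 0},
    {"fingers": -1, "slide": [0, -0.02, 0], "yaw": 0},
    {"fingers": -1, "slide": [0, -0.02, 0], "yaw": 0},
  ],
)

```text
clock: 22.7
position: [0.6203, 0.0806, 0.0278]
orientation: [-0.52, -3.098, 0.003]
wrist_force: [-2.8, -2.7, 9.5]
gripper_width: 0.196
```

drive_tool(
  targets=[
    {"fingers": -1, "slide": [0, -0.015, 0], "yaw": 0},
    {"fingers": -1, "slide": [0, -0.01, 0], "yaw": 0},
    {"fingers": -1, "slide": [0, -0.01, 0], "yaw": 0},
    {"fingers": -1, "slide": [0, -0.005, 0], "yaw": 0},
    {"fingers": -1, "slide": [0, 0, 0], "yaw": 0},
    {"fingers": -1, "slide": [0, 0, 0], "yaw": 0},
    {"fingers": -1, "slide": [0, 0, 0], "yaw": 0},
    {"fingers": -1, "slide": [0, 0, 0], "yaw": 0},
  ],
)

```text
clock: 23.7
position: [0.6185, 0.0755, 0.0279]
orientation: [0.517, 3.097, 0.003]
wrist_force: [2.1, 4.7, 3.2]
gripper_width: 0.2
```

Run:
```python
from h import *
o=robot.observe();print(w2t(o["position"])*1000,o["position"],o["gripper_width"]*87,o["wrist_force"])
```

```text
[ -0.3849678  270.45747184] [0.61849294 0.07549616 0.02792735] 17.380768951997606 [2.07855083 4.71478927 3.16583924]
```

The handle is back at its start position, 270.46 mm against 270.49 mm, and pressing lightly on the stop. I'll open partway inside the stirrup and lift.

drive_tool(
  targets=[
    {"fingers": 0.1, "slide": [0, 0, 0], "yaw": 0},
    {"fingers": 0.1, "slide": [0, 0, 0], "yaw": 0},
    {"fingers": 0.1, "slide": [0, 0.005, 0], "yaw": 0},
    {"fingers": 0.1, "slide": [0, 0, 0], "yaw": 0},
    {"fingers": 0.1, "slide": [0, 0, 0], "yaw": 0},
    {"fingers": 0.1, "slide": [0, 0, -0.1], "yaw": 0},
    {"fingers": 0.1, "slide": [0, 0, -0.2], "yaw": 0},
    {"fingers": 0.1, "slide": [0, 0, -0.2], "yaw": 0},
    {"fingers": 0.1, "slide": [0, 0, -0.2], "yaw": 0},
    {"fingers": 0.1, "slide": [0, 0, -0.2], "yaw": 0},
    {"fingers": 0.1, "slide": [0.1, 0, -0.1], "yaw": 0},
    {"fingers": 0.1, "slide": [0, 0, 0], "yaw": 0},
  ],
)

```text
clock: 25.2
position: [0.5995, 0.0829, 0.2309]
orientation: [0.516, 3.094, 0.001]
wrist_force: [0.7, 0.6, -0.1]
gripper_width: 0.549
```

drive_tool(
  targets=[
    {"fingers": 0.1, "slide": [-0.2, -0.2, 0], "yaw": 0},
    {"fingers": 0.1, "slide": [-0.2, -0.2, 0], "yaw": 0},
    {"fingers": 0.1, "slide": [0, 0, 0], "yaw": 0},
    {"fingers": 0.1, "slide": [0, 0, 0], "yaw": 0},
    {"fingers": 0.1, "slide": [0, 0, 0], "yaw": 0},
  ],
)

```text
clock: 25.82
position: [0.6485, -0.0185, 0.2275]
orientation: [-0.515, -3.099, -0.001]
wrist_force: [-0.3, -0.6, -0.1]
gripper_width: 0.548
```

Run:
```python
from h import *
o=robot.observe();print(w2t(o["position"])*1000,o["position"],o["gripper_width"]*87,o["wrist_force"],psi_now(o))
p,d=robot.capture("wrist");cv2.imwrite("pics/w9.png",p[:,:,::-1])
np.savez("pics/w9o.npz",position=o["position"],orientation=o["orientation"])
p,d=robot.capture("scene");cv2.imwrite("pics/scene9.png",p[:,:,::-1])
```

```text
[ 58.73412843 191.43215141] [ 0.64854935 -0.01850746  0.22754958] 47.64783039039718 [-0.26159198 -0.58271414 -0.11724128] 71.11153827166946
```

View pics/w9.png

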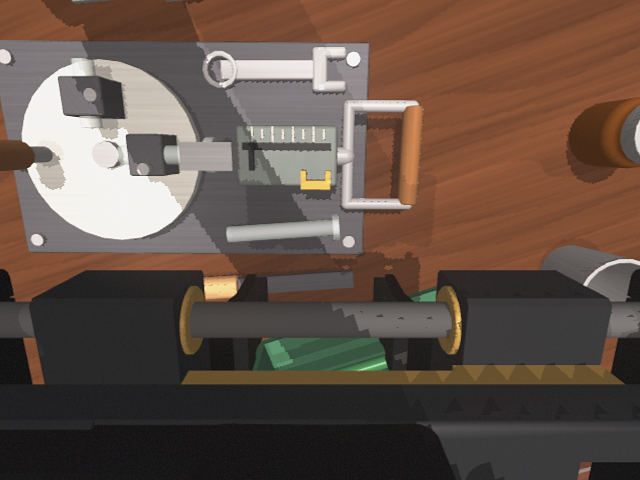

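View pics/scene9.png

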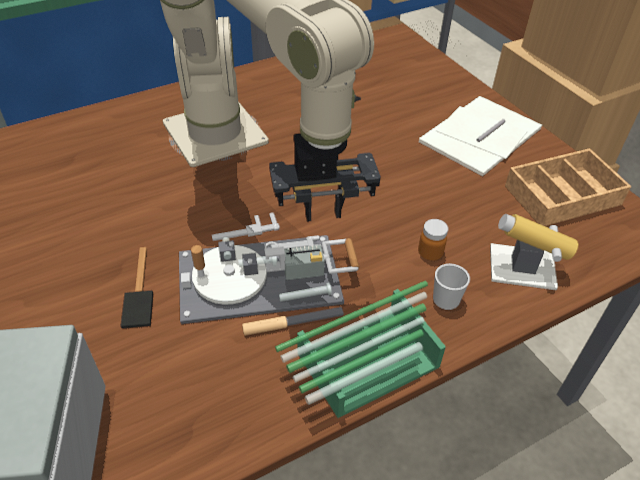

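Everything is in place: hub (105,154), clamp (152,155) and claw (205,156) in line, pointer home at column 252, bar at 412, and the bystanders unmoved. One check on pointer position and table angle, then I'll hand in.

Run:
```python
from h import *
o=np.load("pics/w9o.npz");K,T=cam("wrist",o)
for n,uv,z in [("ptr",(252,168),.075),("marker",(315.3,174),.075),("bar",(412,154),.05),("hub",(105,154),.044),("clamp",(153,155),.068)]:
    print(n,(w2t(ray(K,T,uv,z))*1000).round(1))
print(np.abs(robot.observe()["dq"]).max()); robot.hand_in()
```

```text
ptr [  9.  136.7]
marker [ 13.7 188.2]
bar [ -2.  272.3]
hub [-1.2  1.4]
clamp [-1.  54.1]
0.003085269754360919
the job is handed in; nothing more can be done
```

The job is done and handed in at about 26 s of the 72 s allowed. No verdict was reported.

- **Turntable:** I gripped the post and turned the table clockwise about 1.8 rad. After release it settled in the detent, with the sample in line with the claw to within about 0.02 rad by camera. It was still in line at the end.
- **Pull and hold:** I drew the handle about 51.5 mm. The top and scene cameras put the pointer within about 1.5 mm of the middle of the marker's gap. It held there for about 2.9 s and did not go past the marker.
- **Return:** I eased the handle home at about 32 mm/s. The gripper's reading at home matched its start to within 0.1 mm.
- **Last checks:** The pointer is back at 136.7 mm (136.4 mm at the start) and the marker reads 188.2 mm (188.0 mm before). By eye, the things lying around had not moved. The arm was clear of everything and at rest.
- **Disagreement:** The last bar reading was 272.3 mm against 271.3 mm before the pull. I put this down to reading the pixels by eye, because the pointer and gripper readings both agree with home.

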